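# Close the filter housing with its keyed bayonet cap

## Task

Pick up the knurled metal cap from the bench, set it over the spigot of the filter housing and turn it until its hidden keyways drop over the spigot's pins. Then push it fully home against the spring, down onto the seat, and finish still gripping it and holding it down, because it springs back up when let go. Leave the spray can, the tape roll and the carton where they stand.

Things in the scene. Friction and masses are not known exactly. Their poses are not given: they have to be found in the camera images.
- cap_center (a point): Centre (half-way up, on the axis) of the loose sturdy aluminium cap (grip it firmly): 52 mm across its knurled side, 50 mm tall, 0.13 to 0.26 kg, closed on top, standing mouth down; z is its axis, up. Bore 36 mm, 42 mm deep from the rim, with three full-length keyways 8.4 mm wide, 120 degrees apart, hidden from outside; their direction is unrelated to this point's x axis.
- seat (a point): Centre of the flat round seat, 48 mm across, on top of the neck of the fixed steel filter housing, 65 mm above the bench; z up. 29 mm below the seat the housing widens to a foot 92 mm across, with pipe stubs to 68 mm from the axis along y. The spigot, 34 mm across and 32 mm tall, tapering to 22 mm over its top 10 mm, stands on the seat. Fully home the cap's rim is on the seat, its centre 25 mm above.
- pins (a point): Point on the spigot's axis level with the tops of its pins, 12 mm above the seat. Three radial pins, 5 mm thick, 120 degrees apart, reach 21.5 mm from the axis. They are set at any turn, not given by this point's axes. A cap out of line rests with its rim on them (cap centre 37 mm above the seat); it drops through within some 5 to 8 degrees either side of line, so a 120 degree turn either way finds it.
- plunger_top (a point): Centre of the top of the spring plunger at rest (a fixed mark), 14 mm across, sticking up out of the spigot to 51 mm above the seat. The inside of the cap's top meets it when the cap's centre is 34 mm above the seat; it then pushes back 1 N per mm, 9 N with the cap fully home, and lifts a released cap again.
- spray_can_center (a point): Centre of a standing spray can, 52 mm across, 150 mm tall. Bystander.
- tape_roll_center (a point): Centre of a black tape roll lying flat, 100 mm across, 48 mm tall. Bystander.
- carton_center (a point): Centre of a small cardboard carton, 60 x 90 mm (x, y), 50 mm tall. Bystander.
There are look-alikes about, which are no part of the job. Leave any red look-alike of the part that bears cap_center alone.

How it is judged (in metres and radians):
On the way, in this order (a step that is already met when the one before it is completed fails the run):
1. the cap is over the spigot, upright (z of cap_center in the frame of seat below 0.056 m and horizontal distance between cap_center and seat below 0.006 m and angle between cap_center's own z axis and vertical below 0.2 rad), for 0.05 s.
2. the keyways have dropped over the pins (z of cap_center in the frame of seat below 0.0345 m and horizontal distance between cap_center and seat below 0.003 m and angle between cap_center's own z axis and vertical below 0.08 rad), for 0.05 s.
At the end, for the whole second after the job is handed in: The cap is down on the seat to within 2.5 mm (its centre less than 27.5 mm above the seat), within 3 mm of the seat's axis, upright to 0.08 rad and still, with the fingers still bearing on it with more than 3 N (z of cap_center in the frame of seat below 0.0275 m and horizontal distance between cap_center and seat below 0.003 m and angle between cap_center's own z axis and vertical below 0.08 rad and contact force between the fingers and cap above 3 N and linear speed of cap below 0.02 m/s); the arm keeps its last pose, push and grip.
It fails at once if the spray can is shoved or knocked over (distance of spray_can_center from where it was at the start of the episode above 0.02 m or angle between spray_can_center's own z axis and vertical above 0.3 rad).
It fails at once if the tape roll is shoved or knocked over (distance of tape_roll_center from where it was at the start of the episode above 0.02 m or angle between tape_roll_center's own z axis and vertical above 0.3 rad).
It fails at once if the carton is shoved or knocked over (distance of carton_center from where it was at the start of the episode above 0.02 m or angle between carton_center's own z axis and vertical above 0.3 rad).
It also fails if it takes over 72 s, if anything falls off the work surface, if the arm or the gripper's body presses on something with over 40 N, if the wrist force passes 120 N, or if a joint passes its speed limit or range.

## Robot

A 7-joint arm with a two-finger parallel gripper is mounted at the origin on the work surface. World frame = base frame: x ahead of the robot, y to its left, z up, the work surface at z = 0. Lengths are in m, angles in degrees, forces in N, time in s.
With the tool pointing down it reaches from about 0.4 to 0.85 m from the base axis. Payload 4.5 kg.
Tool frame: the origin (TCP) lies at the very end of the fingers, on their centre line; the grasp point (between the pads) lies 19 mm behind it (arm.grasp_offset is the distance from the TCP to the grasp point, in m); z points along the fingers, y is the direction in which the jaws open and shut (so a half turn about z gives the same grasp; the last joint's range is limited). The gripper opens to 85 mm and grips with 20 to 120 N. Pads are 22 mm wide; open, the fingers measure 114 mm over their backs; the gripper's body (76 mm by 85 mm) begins 54 mm behind the grasp point. The pads swing forward as they close: fully open they stand 13 mm farther back than shut.
Start: joints at [1.937, 39.483, -11.15, 89.685, 9.013, 51.709, -12.324], TCP at [0.625, 0, 0.231] pointing down, gripper open.
Joint ranges: [-172.22, 172.22], [-26.19, 119.32], [-84.43, 86.54], [7.71, 146.69], [-57.33, 237.33], [2.42, 119.75], [-152.13, 152.13]. Speed limits (degrees/s): [147.25, 147.25, 180, 180, 180, 180, 180].

## Interface

Orientations are given as a 3x3 rotation matrix whose columns are the frame's x, y, z axes.
In Python, from bench import arm, camera gives the robot as it stands.
- The arm moves only by the tool apply_moves, never from a script. Its argument "rows" is a list of rows, each an object with "dp": the shift along the world's x, y, z in mm, a list of three; "twist": the turn, a rotation vector about the world's x, y, z in rad, a list of three. In form: [{"dp": [tx, ty, tz], "twist": [wx, wy, wz]}, ...]. A call has 1 to 5 rows; each row shifts and turns the commanded pose from where the row before left it; what a row does not reach is not made up. A row lasts 1/8 s, in which the tool goes at most 62.5 mm and 10.7 degrees, less where a joint would pass 70% of its speed; a pose out of reach is approached as far as the arm can. A call is refused whole if a number of a shift passes 62.5 or a number of a turn 0.188, either way. A call with a gripper value outside its range is refused whole. "claw" is the opening, from 0 (shut) to 1 (fully open), set as the call begins (left out, the last holds). The fingers move at their own pace and stop on an object; "force" is the grip in N (left out, the last holds). Time passes only in rows, so rows that do not move let the fingers close. It gives the time, the measured TCP pose, the force and the opening at its end, in the units of the state.
- arm.get_state(): the state, without advancing time (a new reading comes with each control period).
- camera(name): name is "scene" or "side" or "wrist"; returns a dict with "image" (480x640x3 uint8, red, green, blue), "range_z" (480x640 float32, m along the optical axis (not along the pixel's ray), 0 where there is no reading), "K" (3x3 intrinsics, pixels), "camera_from_world" (4x4, takes a point from world to camera coordinates). Camera axes: x right, y down, z forward; pixel columns grow to the right and rows downward; lengths in m; the calibration is good to about 2 mm. The wrist camera is an equidistant fisheye: a pixel r from the principal point sees the ray r / f radians off the axis. A picture is of the moment at which its call begins.
- arm.close_job(): hands the job in, once; it reports no verdict.
The state is a dict: "time_s": time; "joint_positions": joint angles; "dq": joint speeds; "joint_efforts": joint torques, N m; "eef_pos": TCP position; "orientation": TCP orientation; "force": force on the tool from outside, world axes, zero at the start; "ft_torque": the same for the moment, N m; "gripper_width": finger opening in m.
Only numpy, scipy, OpenCV 4.12 (cv2) and the standard library are available. Lean on these libraries where they do the work, as an engineer would, in place of code of your own. Each camera call takes 0.05 s, during which the arm holds its last target. There are 200 camera calls.

## Working session

There is one attempt and no reset: what is moved stays moved. The work goes in short steps, Python scripts to look and compute and a tool call to move; the robot and the scene stay as the last step left them, time stands still between calls to the robot, and variables do not carry over. Pictures are saved under pics/ and viewed, about 8 in all and at most 12, crops included, and the job is handed in when it is done.

Besides the shell and the picture viewer there is one more tool, called after "Call:" by a JSON object that holds its "api" and its "payload". apply_moves: Moves the arm, as the interface text tells. Its arguments: {"type":"object","properties":{"rows":{"type":"array"},"claw":{"type":"number"},"force":{"type":"number"}},"required":["rows"]}

```bash
mkdir -p pics
cat > h.py <<'E'
from bench import arm, camera
import numpy as np, cv2
def snap(n,tag):
    c=camera(n); np.savez(f'pics/{tag}.npz',**c); cv2.imwrite(f'pics/{tag}.png',c['image'][:,:,::-1]); return c
def pt(c,u,v):
    K=c['K']; z=c['range_z'][int(v),int(u)]
    p=np.array([(u-K[0,2])/K[0,0]*z,(v-K[1,2])/K[1,1]*z,z,1]); return (np.linalg.inv(c['camera_from_world'])@p)[:3]
def cloud(c):
    K=c['K']; z=c['range_z']; v,u=np.mgrid[:480,:640]
    P=np.stack([(u-K[0,2])/K[0,0]*z,(v-K[1,2])/K[1,1]*z,z,np.ones_like(z)],-1)
    return (P@np.linalg.inv(c['camera_from_world']).T)[...,:3]
E
python3 - <<'E'
from h import *
a=snap('scene','s0'); b=snap('side','d0')
print(arm.get_state()); 
for c in(a,b): print(np.linalg.inv(c['camera_from_world'])[:3].round(3),c['K'][0,0])
E
```

```text
{'time_s': 0.1, 'joint_positions': array([  1.93528774,  39.52986468, -11.14624973,  89.73935585,
         9.01263012,  51.70889019, -12.32450909]), 'dq': array([-0.11972065, -0.12996156, -0.04971942, -0.19278136, -0.05785453,
        0.03160533,  0.10019751]), 'joint_efforts': array([-2.74651000e-03, -5.40603232e+01, -1.27131768e+00, -1.58985078e+01,
        9.34141979e-03,  4.37054478e-03,  9.81481946e-06]), 'eef_pos': array([ 6.24413753e-01, -1.96087284e-05,  2.30546457e-01]), 'orientation': array([[-1.11341092e-04,  9.99998590e-01, -1.67568229e-03],
       [ 9.99999988e-01,  1.11161397e-04, -1.07329364e-04],
       [-1.07142942e-04, -1.67569422e-03, -9.99998590e-01]]), 'force': array([-0.35564142, -0.13691332,  0.28822337]), 'ft_torque': array([ 0.06862335, -0.03888992,  0.00425707]), 'gripper_width': 0.0856638455374496}
[[ 0.888  0.227 -0.401  1.03 ]
 [ 0.46  -0.48   0.747 -0.847]
 [-0.023 -0.848 -0.53   0.69 ]] 530.6620394817556
[[-0.72  -0.508  0.473 -0.134]
 [-0.694  0.543 -0.473  0.753]
 [-0.017 -0.668 -0.744  1.264]] 614.5750381626308
```

View pics/s0.png

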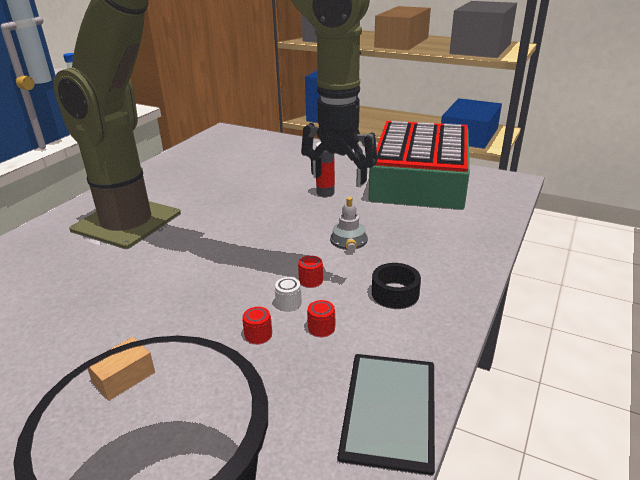

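View pics/d0.png

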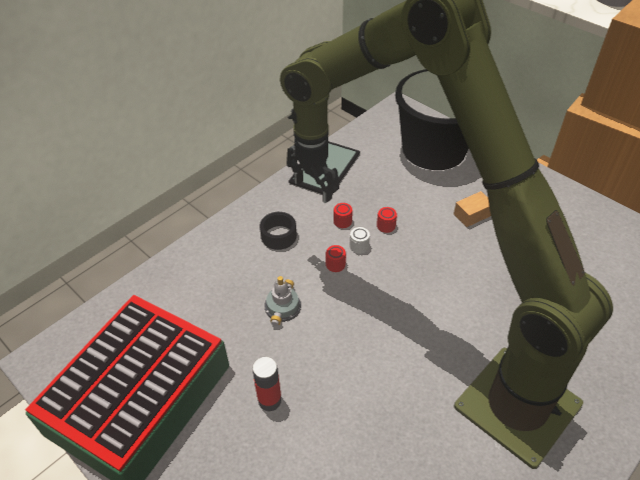

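The silver cap is at scene (288,292) and side (360,238), with three red look-alikes close round it. The housing is at scene (349,230) and side (282,298), the can at side (267,385), and the tape at side (278,230).

Run:
```python
from h import *
def circ(p,r):
    from scipy.optimize import least_squares
    return least_squares(lambda q:np.hypot(*(p[:,:2]-q).T)-r,p[:,:2].mean(0),loss='soft_l1',f_scale=.001).x
for t,boxes in (('s0',dict(cap=(270,272,305,315),red1=(296,255,326,290),red2=(240,305,275,345),red3=(305,300,338,338),hous=(328,195,370,252),tape=(368,260,424,310))),
 ('d0',dict(cap=(346,224,374,256),red1=(322,243,350,274),red2=(374,205,400,234),red3=(330,202,356,230),hous=(260,272,304,326),tape=(256,210,300,252),can=(250,355,285,412)))):
    c=np.load(f'pics/{t}.npz'); W=cloud(c)
    for n,(a,b,d,e) in boxes.items():
        P=W[b:e,a:d].reshape(-1,3); P=P[(P[:,2]>.006)&np.isfinite(P[:,2])]
        zt=np.percentile(P[:,2],98)
        top=P[P[:,2]>zt-.004]; mid=(top[:,:2].max(0)+top[:,:2].min(0))/2
        print(t,n,len(P),'ztop',zt.round(4),'topmid',mid.round(4),'topext',np.ptp(top[:,:2],axis=0).round(3))
        if n=='hous':
            for lo,hi,r in((.068,.086,.017),(.04,.062,.024),(.005,.03,.046)):
                q=P[(P[:,2]>lo)&(P[:,2]<hi)]; print('  ',lo,len(q),circ(q,r).round(4))
            q=P[P[:,2]>.1]; print('  plunger',len(q),circ(q,.007) if len(q)>3 else '')
        elif n!='tape':
            q=P[(P[:,2]<.045)&(P[:,2]>.01)]; print('  side fit',circ(q,.026).round(4))
```

```text
s0 cap 821 ztop 0.0522 topmid [ 0.7845 -0.4678] topext [0.491 0.759]
  side fit [ 0.5638 -0.1119]
s0 red1 700 ztop 0.0521 topmid [ 0.7864 -0.4218] topext [0.487 0.851]
  side fit [ 0.5673 -0.0209]
s0 red2 888 ztop 0.0521 topmid [ 0.7822 -0.5218] topext [0.496 0.651]
  side fit [ 0.5592 -0.2215]
s0 red3 855 ztop 0.0522 topmid [ 0.8329 -0.486 ] topext [0.394 0.722]
  side fit [ 0.6595 -0.1508]
s0 hous 1127 ztop 0.1122 topmid [ 0.7975 -0.3353] topext [0.465 1.024]
   0.068 92 [0.5714 0.1709]
   0.04 168 [0.5711 0.1712]
   0.005 385 [0.5698 0.1758]
  plunger 51 [0.57234051 0.16008452]
s0 tape 1745 ztop 0.0494 topmid [ 0.8657 -0.3919] topext [0.329 0.91 ]
d0 cap 442 ztop 0.0549 topmid [0.2251 0.3096] topext [0.718 0.887]
  side fit [ 0.5625 -0.1103]
d0 red1 463 ztop 0.0545 topmid [0.2277 0.3553] topext [0.723 0.795]
  side fit [ 0.5658 -0.019 ]
d0 red2 418 ztop 0.0566 topmid [0.223  0.2563] topext [0.714 0.993]
  side fit [ 0.5579 -0.2195]
d0 red3 412 ztop 0.0546 topmid [ 0.6313 -0.1386] topext [0.101 0.061]
  side fit [ 0.658  -0.1482]
d0 hous 1168 ztop 0.1137 topmid [0.2213 0.4593] topext [0.71  0.587]
   0.068 82 [0.5705 0.1726]
   0.04 136 [0.5706 0.1716]
   0.005 395 [0.5748 0.1687]
  plunger 47 [0.56361202 0.1787514 ]
d0 tape 977 ztop 0.0526 topmid [0.3314 0.3604] topext [0.931 0.785]
d0 can 1209 ztop 0.1536 topmid [0.1465 0.5516] topext [0.561 0.403]
  side fit [0.4049 0.3724]
```

Call:
{"api": "apply_moves", "payload": {"rows": [{"dp":[-20.4,-37,-37],"twist":[0,0,0.13]},{"dp":[-20.4,-37,-37],"twist":[0,0,0.13]},{"dp":[-20.4,-37,-37],"twist":[0,0,0]},{"dp":[0,0,0],"twist":[0,0,0]}], "claw": 1, "force": 90}}

```text
time_s: 0.6
eef_pos: [0.5586, -0.1158, 0.117]
orientation: [[-0.251, 0.968, -0.01], [0.968, 0.251, -0.002], [0.0, -0.01, -1.0]]
force: [0.4, -0.0, 0.7]
gripper_width: 0.0857
```

Run:
```python
from h import *
s=arm.get_state(); print(s['eef_pos'],s['orientation'].round(3),s['joint_positions'].round(1),s['force'])
c=snap('wrist','w1'); K=c['K']; M=c['camera_from_world']; print(K)
def proj(p):
    q=M@np.append(p,1); th=np.arctan2(np.hypot(q[0],q[1]),q[2]); a=np.arctan2(q[1],q[0]); return K[0,2]+K[0,0]*th*np.cos(a),K[1,2]+K[1,1]*th*np.sin(a)
im=c['image'][:,:,::-1].copy()
for t in np.linspace(0,2*np.pi,40):
    for r in(.026,): 
        u,v=proj([.5632+r*np.cos(t),-.1112+r*np.sin(t),.05]); cv2.circle(im,(int(u),int(v)),1,(0,255,0),-1)
print(proj([.5632,-.1112,.05])); cv2.imwrite('pics/w1o.png',im)
```

```text
[ 0.55863244 -0.11583966  0.11702964] [[-0.251  0.968 -0.01 ]
 [ 0.968  0.251 -0.002]
 [ 0.    -0.01  -1.   ]] [ 14.6  45.  -13.2 104.3  17.4  33.2   5. ] [ 0.36630168 -0.04937301  0.6650812 ]
[[371.64829954   0.         322.58291087]
 [  0.         371.64829954 235.9884279 ]
 [  0.           0.           1.        ]]
(np.float64(330.2218694128018), np.float64(247.34363890007734))
```

View pics/w1o.png

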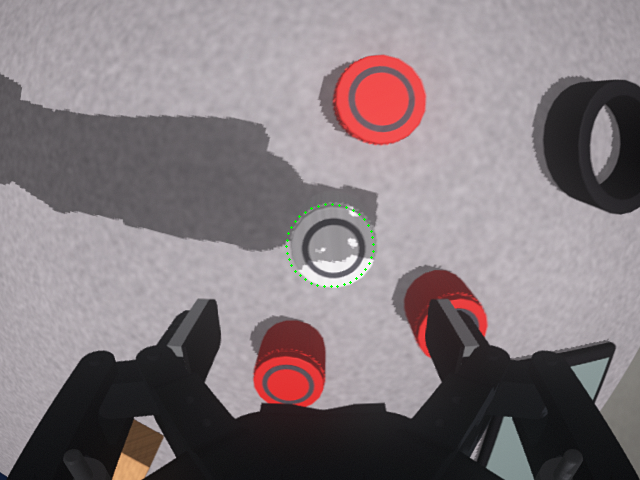

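The silver cap (centre about (333,247)) matches the projected outline to about 1 mm, and the jaws have clear room. Next I let the arm settle and read its offset.

Call:
{"api": "apply_moves", "payload": {"rows": [{"dp":[0,0,-25],"twist":[0,0,0]},{"dp":[0,0,-25],"twist":[0,0,0]},{"dp":[0,0,0],"twist":[0,0,0]},{"dp":[0,0,0],"twist":[0,0,0]},{"dp":[0,0,0],"twist":[0,0,0]}]}}

```text
time_s: 1.27
eef_pos: [0.5649, -0.1107, 0.0716]
orientation: [[-0.257, 0.966, 0.002], [0.966, 0.257, -0.0], [-0.001, 0.002, -1.0]]
force: [0.7, -0.3, 0.4]
gripper_width: 0.0854
```

Call:
{"api": "apply_moves", "payload": {"rows": [{"dp":[-1,0,-20],"twist":[0,0,0]},{"dp":[0,0,-20],"twist":[0,0,0]},{"dp":[0,0,-18],"twist":[0,0,0]},{"dp":[0,0,0],"twist":[0,0,0]},{"dp":[0,0,0],"twist":[0,0,0]}]}}

```text
time_s: 1.9
eef_pos: [0.5633, -0.111, 0.0129]
orientation: [[-0.257, 0.966, 0.001], [0.966, 0.257, -0.0], [-0.0, 0.001, -1.0]]
force: [0.2, -0.8, -0.8]
gripper_width: 0.0852
```

Call:
{"api": "apply_moves", "payload": {"rows": [{"dp":[0,0,0],"twist":[0,0,0]},{"dp":[0,0,0],"twist":[0,0,0]},{"dp":[0,0,0],"twist":[0,0,0]},{"dp":[0,0,0],"twist":[0,0,0]},{"dp":[0,0,0],"twist":[0,0,0]}], "claw": 0, "force": 90}}

```text
time_s: 2.52
eef_pos: [0.5632, -0.1111, 0.0134]
orientation: [[-0.257, 0.966, 0.001], [0.966, 0.257, -0.0], [-0.001, 0.001, -1.0]]
force: [-0.9, -0.1, 5.8]
gripper_width: 0.0503
```

Call:
{"api": "apply_moves", "payload": {"rows": [{"dp":[0,0,10],"twist":[0,0,0]},{"dp":[0,0,35],"twist":[0,0,0]},{"dp":[0,0,45],"twist":[0,0,0]},{"dp":[0,0,45],"twist":[0,0,0]},{"dp":[0,0,20],"twist":[0,0,0]}]}}

```text
time_s: 3.15
eef_pos: [0.5638, -0.1111, 0.1704]
orientation: [[-0.257, 0.966, 0.004], [0.966, 0.257, -0.0], [-0.001, 0.004, -1.0]]
force: [-0.5, -0.6, -2.3]
gripper_width: 0.0506
```

Call:
{"api": "apply_moves", "payload": {"rows": [{"dp":[1.6,50,0],"twist":[0,0,0]},{"dp":[1.6,60,0],"twist":[0,0,0]},{"dp":[1.6,60,0],"twist":[0,0,0]},{"dp":[1.6,60,0],"twist":[0,0,0]},{"dp":[1.6,52.5,0],"twist":[0,0,0]}]}}

```text
time_s: 3.78
eef_pos: [0.5702, 0.1741, 0.1678]
orientation: [[-0.258, 0.966, -0.0], [0.966, 0.258, 0.001], [0.001, 0.0, -1.0]]
force: [0.7, -0.4, -2.6]
gripper_width: 0.0503
```

Call:
{"api": "apply_moves", "payload": {"rows": [{"dp":[0,0,0],"twist":[0,0,0]},{"dp":[0,0,0],"twist":[0,0,0]},{"dp":[0,0,0],"twist":[0,0,0]},{"dp":[0,0,0],"twist":[0,0,0]},{"dp":[0,0,0],"twist":[0,0,0]}]}}

```text
time_s: 4.4
eef_pos: [0.5709, 0.1707, 0.1674]
orientation: [[-0.256, 0.967, 0.0], [0.967, 0.256, -0.0], [-0.0, -0.0, -1.0]]
force: [-0.5, -0.1, -2.4]
gripper_width: 0.0506
```

Run:
```python
from h import *
s=arm.get_state(); print(s['eef_pos'],s['joint_positions'].round(1),s['force'])
for n,t,x,y in(('scene','s2',349,190),('side','d2',285,270)):
    c=snap(n,t); im=c['image'][:,:,::-1]
    M=c['camera_from_world'];K=c['K']
    print(n,[((K@(M@np.r_[p,1])[:3])/(M@np.r_[p,1])[2])[:2].round(1) for p in([.571,.1715,.116],np.r_[s['eef_pos'][:2],s['eef_pos'][2]-.013])])
    cr=im[max(0,y-60):y+60,x-80:x+80]; cv2.imwrite(f'pics/{t}c.png',cv2.resize(cr,None,fx=5,fy=5,interpolation=cv2.INTER_CUBIC)); print(x-80,max(0,y-60))
a=cv2.imread('pics/s2c.png');b=cv2.imread('pics/d2c.png')
cv2.imwrite('pics/c2.png',np.hstack([a[:,160:560],b[:,160:560]]))
```

```text
[0.57093357 0.170658   0.16735542] [-14.   42.  -12.4  98.4  12.7  40.9 -18.1] [-0.50525073 -0.06157838 -2.44243261]
scene [array([349. , 197.3]), array([348.9, 182.6])]
269 130
side [array([279.3, 277. ]), array([278.6, 266.6])]
205 210
```

View pics/c2.png

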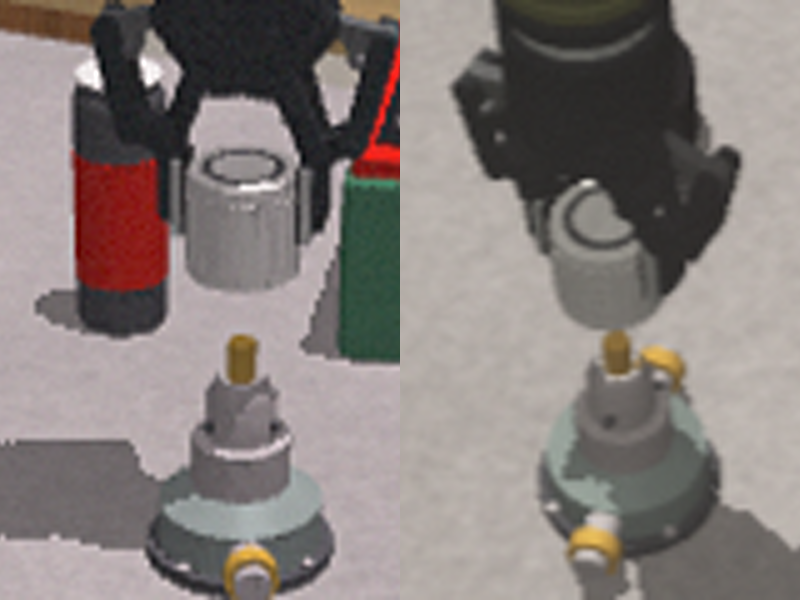

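The cap is held upright above the spigot. It is in line in the scene view, but in the side view it looks about 2 px to the left (cap rim at 605, plunger 617, enlarged 5x). I check this with depth fits in the same frames.

Run:
```python
from h import *
from scipy.optimize import least_squares
def circ(p,r):
    return least_squares(lambda q:np.hypot(*(p[:,:2]-q).T)-r,[.571,.1715],loss='soft_l1',f_scale=.001).x
for t in('s2','d2'):
    c=np.load(f'pics/{t}.npz'); W=cloud(c).reshape(-1,3); im=c['image'].reshape(-1,3).astype(int)
    d=np.hypot(W[:,0]-.571,W[:,1]-.1715)
    for n,lo,hi,r,g in(('cap',.158,.2,.026,80),('caplow',.158,.17,.026,80),('plunger',.1,.117,.007,0),('spigot',.08,.088,.017,0),('neck',.04,.062,.024,0)):
        m=(W[:,2]>lo)&(W[:,2]<hi)&(d<r+.012)&(im.sum(1)>3*g)
        print(t,n,m.sum(),(circ(W[m],r)*1000).round(1))
    # silhouette columns, cap rim band vs others
    a=c['image'].astype(int)
```

```text
s2 cap 420 [571.9 169. ]
s2 caplow 101 [571.7 169.1]
s2 plunger 43 [570.5 171. ]
s2 spigot 44 [570.6 171.2]
s2 neck 163 [571.2 170.9]
d2 cap 247 [570.4 171.7]
d2 caplow 60 [570.5 171.8]
d2 plunger 37 [570.7 172.7]
d2 spigot 35 [570.1 171.6]
d2 neck 136 [570.2 172.4]
```

Call:
{"api": "apply_moves", "payload": {"rows": [{"dp":[-0.5,1.2,-20],"twist":[0,0,0]},{"dp":[0,0,-25],"twist":[0,0,0]},{"dp":[0,0,-10],"twist":[0,0,0]},{"dp":[0,0,-5],"twist":[0,0,0]},{"dp":[0,0,0],"twist":[0,0,0]}]}}

```text
time_s: 5.12
eef_pos: [0.5706, 0.1728, 0.1076]
orientation: [[-0.257, 0.966, 0.0], [0.966, 0.257, 0.0], [0.0, 0.001, -1.0]]
force: [-0.0, -0.8, -2.1]
gripper_width: 0.0505
```

Call:
{"api": "apply_moves", "payload": {"rows": [{"dp":[0,0,-3],"twist":[0,0,0]},{"dp":[0,0,-3],"twist":[0,0,0]},{"dp":[0,0,-3],"twist":[0,0,0]},{"dp":[0,0,-2],"twist":[0,0,0]},{"dp":[0,0,0],"twist":[0,0,0]}]}}

```text
time_s: 5.75
eef_pos: [0.5702, 0.1727, 0.0961]
orientation: [[-0.257, 0.966, -0.0], [0.966, 0.257, -0.0], [-0.0, -0.0, -1.0]]
force: [0.5, -0.7, -2.6]
gripper_width: 0.0506
```

Call:
{"api": "apply_moves", "payload": {"rows": [{"dp":[0,0,-2],"twist":[0,0,0]},{"dp":[0,0,-2],"twist":[0,0,0]},{"dp":[0,0,-2],"twist":[0,0,0]},{"dp":[0,0,-1],"twist":[0,0,0]},{"dp":[0,0,0],"twist":[0,0,0]}]}}

```text
time_s: 6.38
eef_pos: [0.5704, 0.1727, 0.0893]
orientation: [[-0.257, 0.966, 0.0], [0.966, 0.257, -0.0], [-0.0, 0.0, -1.0]]
force: [0.8, -0.8, -2.1]
gripper_width: 0.0505
```

Call:
{"api": "apply_moves", "payload": {"rows": [{"dp":[0,0,-1],"twist":[0,0,0]},{"dp":[0,0,-1],"twist":[0,0,0]},{"dp":[0,0,0],"twist":[0,0,0]}]}}

```text
time_s: 6.75
eef_pos: [0.5704, 0.1722, 0.0874]
orientation: [[-0.257, 0.966, 0.0], [0.966, 0.257, -0.001], [-0.001, 0.0, -1.0]]
force: [-0.1, -1.9, 1.1]
gripper_width: 0.0506
```

Call:
{"api": "apply_moves", "payload": {"rows": [{"dp":[0,0,-1],"twist":[0,0,0]},{"dp":[0,0,0],"twist":[0,0,0]},{"dp":[0,0,0],"twist":[0,0,0]}]}}

```text
time_s: 7.12
eef_pos: [0.5704, 0.1722, 0.0863]
orientation: [[-0.257, 0.966, 0.0], [0.966, 0.257, -0.001], [-0.001, -0.0, -1.0]]
force: [-1.0, -3.0, 2.5]
gripper_width: 0.0507
```

Call:
{"api": "apply_moves", "payload": {"rows": [{"dp":[-0.2,-0.8,0],"twist":[0,0,0]},{"dp":[0,0,-1],"twist":[0,0,0]},{"dp":[0,0,0],"twist":[0,0,0]},{"dp":[0,0,0],"twist":[0,0,0]}]}}

```text
time_s: 7.62
eef_pos: [0.5704, 0.1721, 0.0854]
orientation: [[-0.257, 0.966, 0.001], [0.966, 0.257, 0.0], [0.0, 0.001, -1.0]]
force: [0.0, -2.3, 3.5]
gripper_width: 0.0503
```

The force rises about 1 N per mm with no change in the arm's tracking. That looks like the plunger, so the keyways may already be through. I check the cap's height.

Run:
```python
from h import *
s=arm.get_state(); print(s['eef_pos'],s['force'],s['ft_torque'],s['joint_positions'].round(1))
ims=[]
for n,t,x,y in(('scene','s3',349,205),('side','d3',282,285)):
    c=snap(n,t); W=cloud(c).reshape(-1,3)
    cr=c['image'][y-60:y+60,x-40:x+40,::-1]; ims.append(cv2.resize(cr,None,fx=5,fy=5,interpolation=cv2.INTER_CUBIC))
    d=np.hypot(W[:,0]-.5704,W[:,1]-.1722); m=(d<.018)&(W[:,2]>.1)&(W[:,2]<.14); print(n,m.sum(),np.median(W[m,2]))
    d2=np.load(f'pics/{t[0]}2.npz'); W=cloud(d2).reshape(-1,3); d=np.hypot(W[:,0]-.571,W[:,1]-.171); m=(d<.018)&(W[:,2]>.19)&(W[:,2]<.22); print(' before top',m.sum(),np.median(W[m,2]),'tcp .1674')
cv2.imwrite('pics/c3.png',np.hstack(ims))
```

```text
[0.5703619  0.17209132 0.08540643] [ 1.25836424e-03 -2.28867989e+00  3.46286029e+00] [-0.44689154 -0.05847855  0.23341601] [-15.4  48.8 -10.2 101.3  14.9  31.1 -20.1]
scene 81 0.12248450270415412
 before top 79 0.20420227642212146 tcp .1674
side 100 0.1220662837056532
 before top 112 0.20441432098123935 tcp .1674
```

View pics/c3.png

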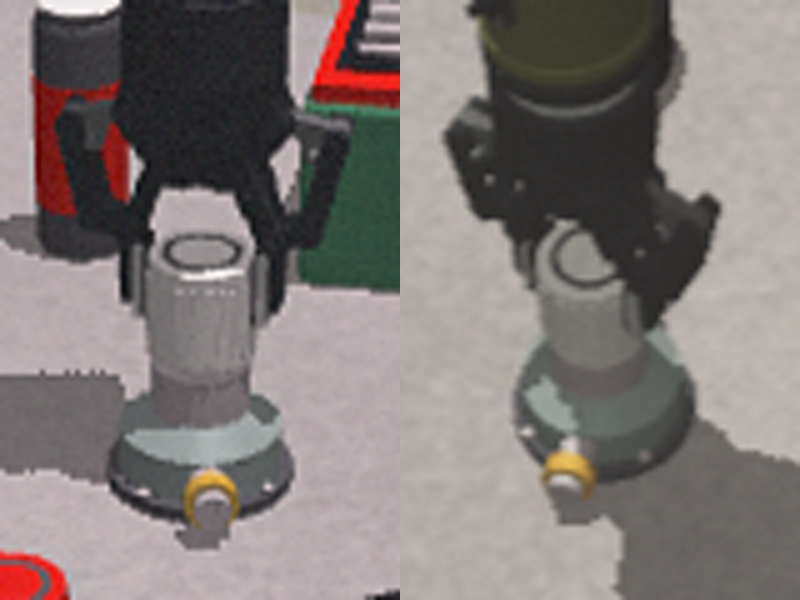

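The cap has not slipped in the grip (top = TCP + 37 mm both times). Its rim is about 7 mm above the seat, so below the pin tops: the keyways dropped through at the first try. I push on and ease the turn slightly to follow the moment.

Call:
{"api": "apply_moves", "payload": {"rows": [{"dp":[0,-0.4,-1],"twist":[0,0,0.02]},{"dp":[0,0,-1],"twist":[0,0,0]},{"dp":[0,0,-1],"twist":[0,0,0]},{"dp":[0,0,0],"twist":[0,0,0]}]}}

```text
time_s: 8.22
eef_pos: [0.5703, 0.172, 0.0823]
orientation: [[-0.277, 0.961, 0.001], [0.961, 0.277, 0.001], [0.001, 0.001, -1.0]]
force: [0.5, 0.2, 3.4]
gripper_width: 0.051
```

```bash
python3 -c "
from bench import arm
s=arm.get_state();print(s['eef_pos'],s['force'],s['ft_torque'])"
```

```text
[0.57033315 0.17204166 0.082309  ] [0.49661174 0.17677114 3.37124474] [ 0.03855191 -0.18901419  0.11714009]
```

Clean: 5.8 N net, which fits the spring. About 4 mm remain.

Call:
{"api": "apply_moves", "payload": {"rows": [{"dp":[0,0,-1.5],"twist":[0,0,0]},{"dp":[0,0,-1.5],"twist":[0,0,0]},{"dp":[0,0,-1],"twist":[0,0,0]},{"dp":[0,0,0],"twist":[0,0,0]}]}}

```text
time_s: 8.72
eef_pos: [0.5703, 0.1721, 0.0787]
orientation: [[-0.277, 0.961, 0.001], [0.961, 0.277, 0.001], [0.001, 0.001, -1.0]]
force: [0.3, 0.3, 5.8]
gripper_width: 0.0507
```

Call:
{"api": "apply_moves", "payload": {"rows": [{"dp":[0,0,-1],"twist":[0,0,0]},{"dp":[0,0,0],"twist":[0,0,0]},{"dp":[0,0,0],"twist":[0,0,0]}]}}

```text
time_s: 9.1
eef_pos: [0.5704, 0.172, 0.0784]
orientation: [[-0.277, 0.961, 0.001], [0.961, 0.277, 0.001], [0.0, 0.001, -1.0]]
force: [-1.7, -0.9, 11.4]
gripper_width: 0.0506
```

Call:
{"api": "apply_moves", "payload": {"rows": [{"dp":[0,0,-1],"twist":[0,0,0]},{"dp":[0,0,0],"twist":[0,0,0]},{"dp":[0,0,0],"twist":[0,0,0]},{"dp":[0,0,0],"twist":[0,0,0]},{"dp":[0,0,0],"twist":[0,0,0]}]}}

```text
time_s: 9.72
eef_pos: [0.5704, 0.172, 0.0783]
orientation: [[-0.276, 0.961, 0.001], [0.961, 0.276, 0.001], [0.0, 0.002, -1.0]]
force: [-3.1, -1.0, 18.7]
gripper_width: 0.0505
```

Run:
```python
from h import *
s=arm.get_state(); print(s['eef_pos'],s['force'],s['ft_torque'],s['gripper_width'])
ims=[]
for n,t,x,y in(('scene','s4',349,205),('side','d4',282,285)):
    c=snap(n,t); W=cloud(c).reshape(-1,3)
    cr=c['image'][y-60:y+60,x-40:x+40,::-1]; ims.append(cv2.resize(cr,None,fx=5,fy=5,interpolation=cv2.INTER_CUBIC))
    d=np.hypot(W[:,0]-.5704,W[:,1]-.172); m=(d<.018)&(W[:,2]>.1)&(W[:,2]<.14); print(n,np.median(W[m,2]))
cv2.imwrite('pics/c4.png',np.hstack(ims))
```

```text
[0.57037113 0.17202078 0.07834861] [-3.06367313 -0.96810482 18.71127527] [-0.24957356  0.66863168  0.03102756] 0.050535416663868786
scene 0.11541934268055415
side 0.11577639191567479
```

View pics/c4.png

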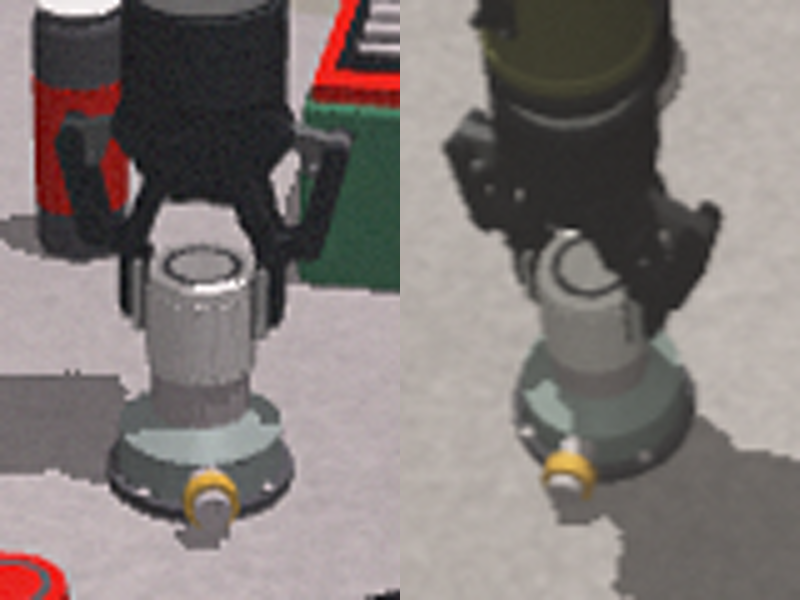

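The cap's rim sits on the neck in both views. Its top is at 115.5 mm (115 expected), the arm has stopped against the seat, and the push is steady at about 21 N net.

```bash
python3 -c "
from bench import arm
print(arm.close_job())"
```

```text
the job is handed in; nothing more can be done
None
```

The cap is on the housing, down on its seat, and was still gripped and held down when I handed the job in at about 10 s on the robot's clock. No verdict was reported.

- **Grasp:** I gripped the silver cap at 90 N, between the red look-alikes, and carried it over the spigot.
- **Keyways:** They dropped over the pins on the first descent, so no search turn was needed. I only eased the turn by about 1° and shifted slightly sideways to relieve rubbing.
- **Last checks:**
  - The cap's top measured 115.4 and 115.8 mm in the two cameras, against 115 mm expected fully home.
  - The arm stopped against the seat, with about 21 N net push and the fingers at 50.5 mm on the cap.
  - The tool stayed upright to about 0.002 rad.
- **Disagreements:** Before the descent, the two cameras' depth fits differed by about 1–2 mm on the sideways offset. The contact forces settled that.
- **Not measured:** I did not re-measure the can, tape roll and carton afterwards. The path stayed clear of them.

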